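# Make up two joinery practice kits

## Task

Make up the two joinery kits: the blue tray gets the pale beech block, the yellow glue bottle and the green wax tin, and the red tray gets the dark walnut block and the brass bench dog. Lay each block flat, slot upwards, in its tray's long pocket, and stand each small thing upright on the floor of a square pocket, one to a pocket. Leave the mallet, the chisel and the cork block undisturbed.

Things in the scene. Friction and masses are not known exactly. Their poses are not given: they have to be found in the camera images.
- blue_tray: Blue painted open tray, 170 x 150 x 22 mm, fixed to the bench. Origin: centre of its underside; x along its 170 mm length, z up. Floor 4 mm thick, walls 5 mm thick, rims 22 mm above the bench. The +y half is one long pocket, 160 x 70 mm inside, centred at (x, y) = (0, 35) mm; the -y half is two nearly square pockets, each 77 (x) x 65 (y) mm inside, centred at (-41, -37.5) and (41, -37.5) mm.
- red_tray: Red painted open tray, 170 x 150 x 22 mm, fixed to the bench. Origin: centre of its underside; x along its 170 mm length, z up. Floor 4 mm thick, walls 5 mm thick, rims 22 mm above the bench. The +y half is one long pocket, 160 x 70 mm inside, centred at (x, y) = (0, 35) mm; the -y half is two nearly square pockets, each 77 (x) x 65 (y) mm inside, centred at (-41, -37.5) and (41, -37.5) mm.
- beech_block: Pale beech block, 110 x 40 x 40 mm, about 0.13 kg, lying flat with a 36 x 14 mm mortise slot right through it from the top. Origin: centre of its underside; x along its 110 mm length, z up.
- walnut_block: Dark walnut block, 110 x 40 x 40 mm, about 0.13 kg, lying flat with a 36 x 14 mm mortise slot right through it from the top. Origin: centre of its underside; x along its 110 mm length, z up.
- glue_bottle: Small yellow glue bottle with a black conical cap, closed, standing: body 42 mm diameter with straight sides to 50 mm height, 80 mm tall with the cap, about 0.09 kg. Origin: centre of its underside, z up.
- wax_tin: Green round tin of wax with a silvery lid disc, 44 mm diameter, 40 mm tall, about 0.08 kg, standing. Origin: centre of its underside, z up.
- bench_dog: Brass bench dog standing on its head: foot disc 36 mm diameter and 12 mm thick, above it a 19 mm diameter shaft up to 55 mm height, about 0.16 kg. Origin: centre of its underside, z up.
- mallet: Bystander: mallet with red handle and black head (60 x 100 x 60 mm), 295 mm long, lying on the bench beyond the trays; leave it. Origin: centre of the head's underside; the handle runs to -x.
- chisel: Bystander: bench chisel with black handle and steel blade, 230 mm long, 27 mm high, lying on the bench to the right of the robot, nearer than the stock; leave it. Origin: on its underside near the blade end of the handle; x towards the blade.
- cork_block: Bystander: brown cork sanding block, 110 x 60 x 35 mm, on the bench's far left; leave it. Origin: centre of its underside, x along its length.
Things that resemble listed ones, but are neither listed nor needed, are in the scene too. Of the things like the blue_tray, leave any that is orange; of the rest the larger one is meant.

How it is judged:
By the outcome, as a careful person would: the job done as asked, in the order asked, and still so for the second after the job is handed in, with the robot touching nothing.
It also fails if it takes over 115 s, if anything falls off the work surface, if the arm or the gripper's body presses on something with over 40 N, if the wrist force passes 120 N, or if a joint passes its speed limit or range.

## Robot

A 6-joint arm with a two-finger parallel gripper is mounted at the origin on the work surface. World frame = base frame: x ahead of the robot, y to its left, z up, the work surface at z = 0. Lengths are in mm, angles in rad, forces in N, time in s.
With the tool pointing down it reaches from about 300 to 775 mm from the base axis. Payload 14.6 kg.
Tool frame: the origin (TCP) lies midway between the tips of the shut fingers; the grasp point (between the pads) lies 19 mm behind it; z points along the fingers, y is the line along which they close (so a half turn about z gives the same grasp; the last joint's range is limited). The gripper opens to 94 mm and grips with 3 to 60 N. Pads are 16 mm wide; open, the fingers measure 119 mm over their backs; the gripper's body (75 mm by 177 mm) begins 78 mm behind the grasp point.
Start: joints at [-1.414, 0.3, 1.521, -0, 1.321, -0.067], TCP at [122.059, -536.275, 205.446] pointing down, gripper open.
Joint ranges: [-3.03, 3.03], [-0.79, 2.21], [0.23, 2.52], [-1.04, 4.18], [0, 3.07], [-2.55, 2.55]. Speed limits (rad/s): [2.22, 2.22, 2.57, 3.14, 3.14, 3.14].

## Interface

Orientations are given as [roll, pitch, yaw] about the fixed x, y, z axes, in that order (R = Rz(yaw) Ry(pitch) Rx(roll)).
In Python, from cell import manip gives the robot as it stands.
- The arm moves only by the shell command python3 -m creep 'ROWS' [OPENING] [FORCE]. ROWS is text: rows parted by semicolons, each of 6 numbers parted by spaces: the shift along the tool's x, y, z normalised to -1 to 1, where 1 is 4 cm, then the turn, a rotation vector about the tool's x, y, z normalised to -1 to 1, where 1 is pi rad. In form: dx dy dz ax ay az; .... A call has 1 to 20 rows; each row shifts and turns the commanded pose from where the row before left it, along the tool's axes as they then stand; what a row does not reach is not made up. A row lasts 1/8 s, in which the tool goes at most 62.5 mm and 10.7 degrees, less where a joint would pass 70% of its speed; a pose out of reach is approached as far as the arm can. A call with a number of a shift or a turn outside -1 to 1 is refused whole. A call with a gripper value outside its range is refused whole. OPENING is the closure, from 0 (fully open) to 1 (shut), set as the call begins (- or left out, the last holds). The fingers move at their own pace and stop on an object; FORCE is the grip in N (left out, the last holds). Time passes only in rows, so rows that do not move let the fingers close. It gives the time, the measured TCP pose, the force, the opening and the grip force at its end, in the units of the state.
- manip.read_state(): the state, without advancing time (a new reading comes with each control period).
- manip.camera(name): name is "scene" or "top" or "wrist"; returns a dict with "color" (480x640x3 uint8, red, green, blue), "range_z" (480x640 float32, mm along the optical axis (not along the pixel's ray), 0 where there is no reading), "camera_matrix" (3x3 intrinsics, pixels), "T" (4x4, takes a point from camera to world coordinates). Camera axes: x right, y down, z forward; pixel columns grow to the right and rows downward; lengths in mm; the calibration is good to about 2 mm. A picture is of the moment at which its call begins.
- manip.sign_off(): hands the job in; it is judged then, once.
The state is a dict: "clock": time; "joints": joint angles; "qd": joint speeds; "effort": joint torques, N m; "eef_pos": TCP position; "eef_rot": TCP orientation; "wrist_force": force on the tool from outside, world axes, zero at the start; "moment": the same for the moment, N m; "finger_gap": finger opening in mm; "finger_force": force on a finger pad.
Only numpy, scipy, OpenCV 4.12 (cv2) and the standard library are available. Lean on these libraries where they do the work, as an engineer would, in place of code of your own. Each camera call takes 0.05 s, during which the arm holds its last target. There are 200 camera calls.

## Working session

There is one attempt and no reset: what is moved stays moved. The work goes in short steps, Python scripts to look and compute and a shell command to move; the robot and the scene stay as the last step left them, time stands still between calls to the robot, and variables do not carry over. Pictures are saved under pics/ and viewed, at most 14 in all, crops included, and the job is handed in when it is done.

```bash
ls; mkdir -p pics; python3 - <<'E'
from cell import manip
import cv2
for n in("top","scene"):
    c=manip.camera(n); cv2.imwrite(f"pics/{n}0.png",c["color"][:,:,::-1]); print(n,c["camera_matrix"].round(1).tolist(),c["T"].round(3).tolist())
s=manip.read_state(); print(s)
E
```

```text
pics
top [[587.7, 0.0, 322.7], [0.0, 587.7, 243.8], [0.0, 0.0, 1.0]] [[0.024, -0.997, 0.072, 402.743], [-1.0, -0.023, 0.018, -13.385], [-0.017, -0.072, -0.997, 1599.969], [0.0, 0.0, 0.0, 1.0]]
scene [[580.2, 0.0, 330.1], [0.0, 580.2, 228.8], [0.0, 0.0, 1.0]] [[-0.252, 0.738, -0.626, 1317.508], [0.968, 0.188, -0.167, 198.108], [-0.006, -0.648, -0.762, 989.866], [0.0, 0.0, 0.0, 1.0]]
{'clock': 0.1, 'joints': array([-1.41358905e+00,  3.00440360e-01,  1.52150537e+00, -2.28003934e-05,
        1.32069113e+00, -6.65901970e-02]), 'qd': array([ 1.52276166e-04, -3.19153861e-04,  1.41706884e-04,  1.02270080e-04,
        5.80918335e-06,  1.06118490e-03]), 'effort': array([ 8.63024543e-04, -5.32645833e+01, -3.53282940e+01,  7.09645939e-02,
        2.34782294e-02, -7.18992328e-05]), 'eef_pos': array([ 122.02434198, -536.05820023,  204.93521564]), 'eef_rot': array([-3.14054929e+00, -4.74462312e-05,  2.23803107e-01]), 'wrist_force': array([-0.42227219,  0.13990649,  0.09678879]), 'moment': array([ 0.03890264, -0.01286346, -0.01399418]), 'finger_force': 0.0, 'finger_gap': 93.9890893484859}
```

View pics/top0.png

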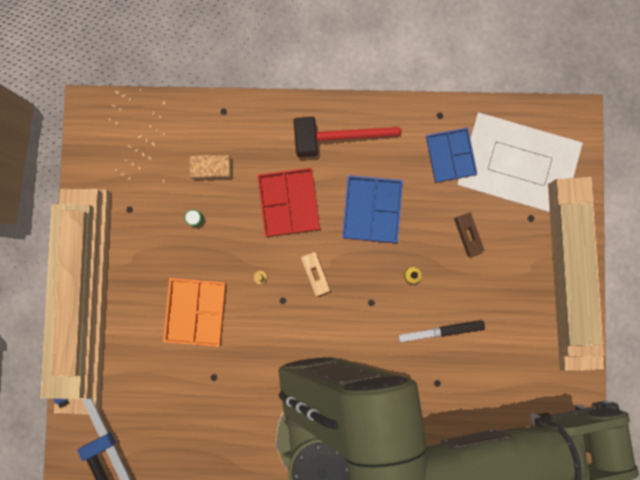

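View pics/scene0.png

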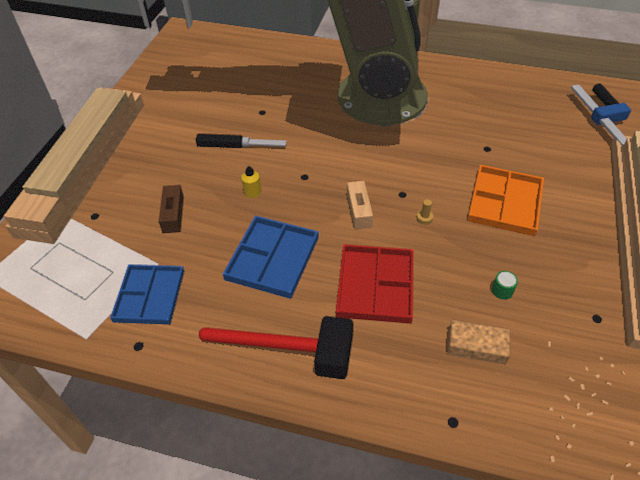

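The top view shows the blue tray at (373,210) with its long pocket to image left, the small blue decoy at (451,155) and the orange one at (195,312). The red tray is at (290,203) with its long pocket to the right. Other things are at: beech (315,274), walnut (468,234), bottle (413,275), tin (194,218) and dog (260,277). The scene view agrees, with both slots facing up.

```bash
cat > h.py <<'E'
from cell import manip
import cv2, numpy as np
R={"blue":((100,120,60),(125,255,255)),"red":((0,170,80),(6,255,255)),"beech":((10,50,170),(24,160,255)),
"walnut":((0,40,20),(14,200,95)),"yellow":((22,170,120),(32,255,255)),"green":((55,90,40),(90,255,255)),"brass":((18,100,80),(27,220,255)),"silver":((0,0,150),(179,40,255))}
def cloud(c):
    K=c["camera_matrix"];z=c["range_z"].astype(float);v,u=np.mgrid[:z.shape[0],:z.shape[1]]
    p=np.stack([(u-K[0,2])/K[0,0]*z,(v-K[1,2])/K[1,1]*z,z],-1)
    P=p@c["T"][:3,:3].T+c["T"][:3,3]; P[z==0]=np.nan; return P
def mask(c,n): return cv2.inRange(cv2.cvtColor(c["color"],cv2.COLOR_RGB2HSV),*R[n])
def ray(c,uv,h):
    "pixel onto plane z=h"
    d=c["T"][:3,:3]@np.linalg.solve(c["camera_matrix"],[uv[0],uv[1],1]);o=c["T"][:3,3]
    return o+d*(h-o[2])/d[2]
def tri(c1,a,c2,b):
    A=[];y=[]
    for c,uv in((c1,a),(c2,b)):
        d=c["T"][:3,:3]@np.linalg.solve(c["camera_matrix"],[uv[0],uv[1],1]);d/=np.linalg.norm(d)
        M=np.eye(3)-np.outer(d,d);A.append(M);y.append(M@c["T"][:3,3])
    return np.linalg.lstsq(np.vstack(A),np.hstack(y),rcond=None)[0]
E
python3 - <<'E'
from h import *
W={"top":{"blue":(373,210),"red":(290,203),"beech":(315,274),"walnut":(468,234),"yellow":(413,275),"green":(194,218),"brass":(260,277),},
"scene":{"blue":(272,256),"red":(376,283),"beech":(360,205),"walnut":(171,208),"yellow":(251,184),"green":(505,285),"brass":(426,211)}}
for n in W:
    c=manip.camera(n);P=cloud(c)
    t=P[300:330,240:260,2] if n=="top" else P[160:180,300:320,2]; print(n,"table z",np.nanmedian(t),np.nanstd(t))
    for k,(u,v) in W[n].items():
        r=45 if k in("blue","red") else 26
        m=mask(c,k).astype(bool); b=np.zeros_like(m); b[v-r:v+r,u-r:u+r]=1
        m&=b; 
        z=P[...,2]; zz=z[m&(z>4)]
        # local region top by depth, ignoring color
        if len(zz)==0: print(k,"none",m.sum());continue
        top=np.nanpercentile(zz,90)
        q=P[b&(abs(z-top)<5)&(m if k in("blue","red","beech","walnut") else b)]
        (cx,cy),(w,h),a=cv2.minAreaRect(q[:,:2].astype(np.float32))
        print(k,m.sum(),"z50/90/99",np.nanpercentile(zz,[50,90,99]).round(1),"rect",round(cx,1),round(cy,1),round(w,1),round(h,1),round(a,1),"mean",q.mean(0).round(1))
E
```

```text
top table z -0.19733072503504445 3.5906536881629365
blue 3173 z50/90/99 [ 7.3 21.3 27.2] rect 614.1 -115.9 142.9 165.5 85.6 mean [ 593.4 -133.4   21.3]
red 3409 z50/90/99 [ 8.  22.7 28.2] rect 629.6 112.9 168.7 149.1 8.9 mean [625.3 112.9  21.9]
beech 1440 z50/90/99 [38.3 44.  47.4] rect 436.1 34.2 109.4 39.6 22.7 mean [436.1  34.4  42.4]
walnut 209 z50/90/99 [28.5 41.  45.4] rect 548.2 -372.0 103.9 33.7 19.9 mean [ 547.8 -369.3   40.1]
yellow 119 z50/90/99 [54.6 59.6 63.3] rect 439.3 -223.4 33.8 35.5 73.5 mean [ 438.6 -222.8   57.9]
green 9 z50/90/99 [26.7 29.5 32.5] rect 580.2 364.3 45.4 37.6 33.3 mean [578.6 360.3  31.4]
brass 110 z50/90/99 [16.  56.7 59.6] rect 423.8 183.5 16.6 16.5 67.5 mean [423.9 183.2  55.6]
scene table z 1.167235625059675 2.1632187854765275
blue 4875 z50/90/99 [ 7.6 22.7 25.9] rect 615.7 -118.1 151.4 173.6 86.3 mean [ 622.2 -119.7   22.1]
red 5238 z50/90/99 [ 6.8 23.  25.7] rect 629.1 109.5 174.5 148.9 8.7 mean [635.5 112.9  22.5]
beech 566 z50/90/99 [41.2 43.6 45.5] rect 434.2 30.7 112.6 40.2 22.8 mean [436.3  31.3  41.6]
walnut 927 z50/90/99 [39.3 42.6 44.8] rect 552.7 -377.4 112.6 41.4 20.2 mean [ 554.3 -376.7   41. ]
yellow 350 z50/90/99 [41.2 57.8 61.8] rect 443.3 -225.2 32.2 37.1 17.2 mean [ 444.4 -224.6   56.9]
green 301 z50/90/99 [26.  40.6 43.5] rect 578.9 364.0 43.2 44.3 36.6 mean [579.3 363.7  41. ]
brass 226 z50/90/99 [16.4 55.2 58.8] rect 422.4 181.0 17.6 18.8 56.7 mean [423.4 180.4  55.5]
```

Heights match the text: blocks about 41, bottle body and cap shoulder about 57, tin 41, dog 55.5, rims 22. Sizes match too. The blue tray is at (615,-117) with yaw -4.2°, and the red one at (629,111) with yaw 188.8°. Next is a helper that works out shifts.

```bash
cat > d.py <<'E'
import sys; from h import *
def delta(x,y,z,deg,p=None):
    s=manip.read_state(); p=s["eef_pos"] if p is None else np.array(p,float); r=s["eef_rot"]
    turn=(((np.degrees(r[2])-deg)+180)%360-180)/180; a=np.radians(deg); d=np.array([x,y,z])-p
    return "turn az %.3f then shift %.2f %.2f %.2f"%(turn,*(np.array([d[0]*np.cos(a)+d[1]*np.sin(a),d[0]*np.sin(a)-d[1]*np.cos(a),-d[2]])/40))
if __name__=="__main__":
    p=None
    for t in " ".join(sys.argv[1:]).split(";"):
        t=list(map(float,t.split())); print(delta(*t,p)); p=t[:3]
E
python3 - <<'E'
import numpy as np
for n,c,y in(("blue",(615,-117),-4.2),("red",(629.3,111.2),188.8)):
    a=np.radians(y);M=np.array([[np.cos(a),-np.sin(a)],[np.sin(a),np.cos(a)]])
    for q in((0,35),(-41,-37.5),(41,-37.5)): print(n,q,(M@q+c).round(1))
E
python3 d.py "435 32.5 200 22.7"
```

```text
blue (0, 35) [617.6 -82.1]
blue (-41, -37.5) [ 571.4 -151.4]
blue (41, -37.5) [ 653.1 -157.4]
red (0, 35) [634.7  76.6]
red (-41, -37.5) [664.1 154.5]
red (41, -37.5) [583. 142.]
turn az -0.055 then shift 12.70 -10.10 0.13
```

```bash
python3 -m creep '0 0 0 0 0 -0.055; 0.98 -0.78 0 0 0 0; 0.98 -0.78 0 0 0 0; 0.98 -0.78 0 0 0 0; 0.98 -0.78 0 0 0 0; 0.98 -0.78 0 0 0 0; 0.98 -0.78 0 0 0 0; 0.98 -0.78 0 0 0 0; 0.98 -0.78 0 0 0 0; 0.98 -0.78 0 0 0 0; 0.98 -0.78 0 0 0 0; 0.98 -0.78 0 0 0 0; 0.98 -0.78 0 0 0 0; 0.94 -0.74 0.1 0 0 0; 0 0 0 0 0 0; 0 0 0 0 0 0' 0 30; python3 d.py "435 32.5 22 22.7"; python3 - <<'E'
from h import *
c=manip.camera("wrist");cv2.imwrite("pics/w1.png",c["color"][:,:,::-1])
P=cloud(c);m=mask(c,"beech")>0;m&=(abs(P[...,2]-40)<5);q=P[m];print(len(q),cv2.minAreaRect(q[:,:2].astype(np.float32)),q.mean(0))
E
```

```text
clock: 2.2
eef_pos: [434.2, 32.3, 201.3]
eef_rot: [-3.141, 0.001, 0.397]
wrist_force: [-0.9, 0.4, 0.2]
finger_gap: 93.9
finger_force: 0.0
turn az 0.000 then shift 0.02 0.00 4.48
2833 ((443.02081298828125, 36.623023986816406), (90.38761138916016, 40.0433235168457), 22.527902603149414) [455.74461735  41.56063519  40.94528659]
```

View pics/w1.png

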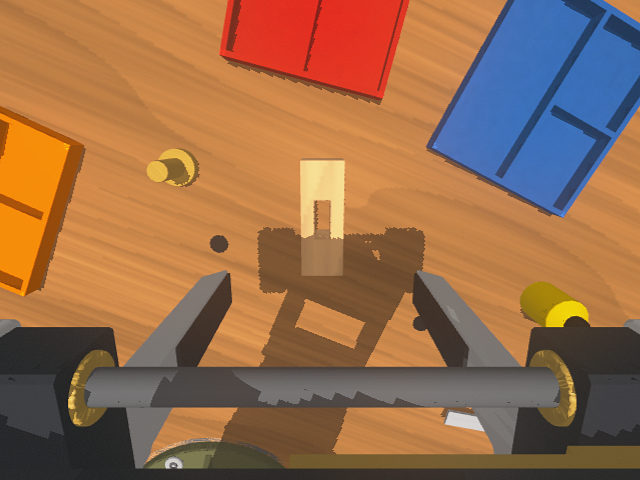

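The wrist view shows the beech block (301–345, 158–276) squared up between the fingers with its slot on top, and the height and yaw agree. Descending to grasp.

```bash
python3 -m creep '0 0 1 0 0 0; 0 0 1 0 0 0; 0 0 1 0 0 0; 0 0 0.8 0 0 0; 0 0 0.4 0 0 0; 0 0 0.25 0 0 0; 0 0 0 0 0 0; 0 0 0 0 0 0' 0 30; python3 -m creep '0 0 0 0 0 0; 0 0 0 0 0 0; 0 0 0 0 0 0; 0 0 0 0 0 0; 0 0 0 0 0 0; 0 0 0 0 0 0' 1 30
```

```text
clock: 3.25
eef_pos: [435.0, 32.4, 24.2]
eef_rot: [3.141, -0.001, 0.396]
wrist_force: [-0.1, -0.4, -0.1]
finger_gap: 94.1
finger_force: 0.0
clock: 4.0
eef_pos: [434.6, 32.6, 23.4]
eef_rot: [3.142, 0.0, 0.397]
wrist_force: [-0.1, 0.1, -0.1]
finger_gap: 39.6
finger_force: 30.0
```

```bash
python3 -m creep '0 0 -0.5 0 0 0; 0 0 -1 0 0 0; 0 0 -1 0 0 0; 0 0 -0.7 0 0 0; 0 0 0 0 0 0.05; 0 0 0 0 0 0.05; 0 0 0 0 0 0.05; 0 0 0 0 0 0; 0 0 0 0 0 0'; python3 d.py "617.6 -82.1 120 -4.2"
```

```text
clock: 5.12
eef_pos: [434.5, 32.6, 151.4]
eef_rot: [3.142, 0.0, -0.071]
wrist_force: [-1.0, 0.3, -1.7]
finger_gap: 39.7
finger_force: 30.0
turn az 0.001 then shift 4.78 2.52 0.78
```

```bash
python3 -m creep '0.95 0.5 0 0 0 0; 0.95 0.5 0 0 0 0; 0.95 0.5 0 0 0 0; 0.95 0.5 0 0 0 0; 0.96 0.51 0 0 0 0; 0 0 0 0 0 0; 0 0 1 0 0 0; 0 0 1 0 0 0; 0 0 0.7 0 0 0; 0 0 0 0 0 0; 0 0 0 0 0 0'; python3 - <<'E'
from h import *
c=manip.camera("wrist");cv2.imwrite("pics/w2.png",c["color"][:,:,::-1])
E
```

```text
clock: 6.5
eef_pos: [617.4, -81.6, 45.0]
eef_rot: [3.141, -0.002, -0.074]
wrist_force: [-0.7, -0.4, -0.6]
finger_gap: 39.9
finger_force: 30.0
```

View pics/w2.png

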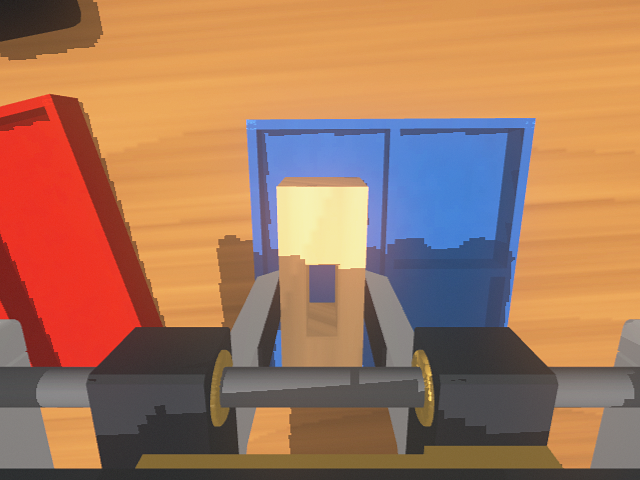

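The block at (322,220) sits centred between the long pocket's walls (262–388). Lowering it to touch, then releasing with a partial opening.

```bash
python3 -m creep '0 0 0.25 0 0 0; 0 0 0.17 0 0 0; 0 0 0 0 0 0; 0 0 0 0 0 0'; python3 -m creep '0 0 0 0 0 0; 0 0 0 0 0 0; 0 0 0 0 0 0; 0 0 -0.5 0 0 0; 0 0 -1 0 0 0; 0 0 -1 0 0 0; 0 0 -1 0 0 0; 0 0 0 0 0 0; 0 0 0 0 0 0' 0.4; python3 d.py "441.5 -224 150 -4.2"
```

```text
clock: 7.05
eef_pos: [617.3, -81.7, 26.9]
eef_rot: [3.142, -0.001, -0.075]
wrist_force: [0.5, -0.1, 2.8]
finger_gap: 39.9
finger_force: 30.0
clock: 8.18
eef_pos: [616.7, -81.7, 166.8]
eef_rot: [-3.142, -0.0, -0.075]
wrist_force: [-0.6, 0.5, -0.9]
finger_gap: 56.6
finger_force: 0.0
turn az -0.000 then shift -4.11 3.87 0.42
```

```bash
python3 -m creep '-0.82 0.77 0 0 0 0; -0.82 0.77 0 0 0 0; -0.82 0.77 0 0 0 0; -0.82 0.77 0 0 0 0; -0.82 0.78 0 0 0 0; 0 0 0 0 0 0; 0 0 0 0 0 0' 0; python3 - <<'E'
from h import *
c=manip.camera("wrist");cv2.imwrite("pics/w3.png",c["color"][:,:,::-1])
P=cloud(c);m=mask(c,"yellow")>0;q=P[m&(P[...,2]>8)];print(len(q),q.mean(0),np.percentile(q,[2,98],axis=0).round(1))
E
python3 d.py "441.5 -224 24 -4.2"
```

```text
clock: 9.05
eef_pos: [442.0, -223.2, 166.3]
eef_rot: [-3.141, 0.001, -0.075]
wrist_force: [-0.2, -0.3, 0.2]
finger_gap: 94.1
finger_force: 0.0
1719 [ 443.14788417 -225.83350942   50.07582221] [[ 419.1 -244.2   12.4]
 [ 457.2 -207.3   60.7]]
turn az -0.000 then shift -0.02 0.03 3.56
```

View pics/w3.png

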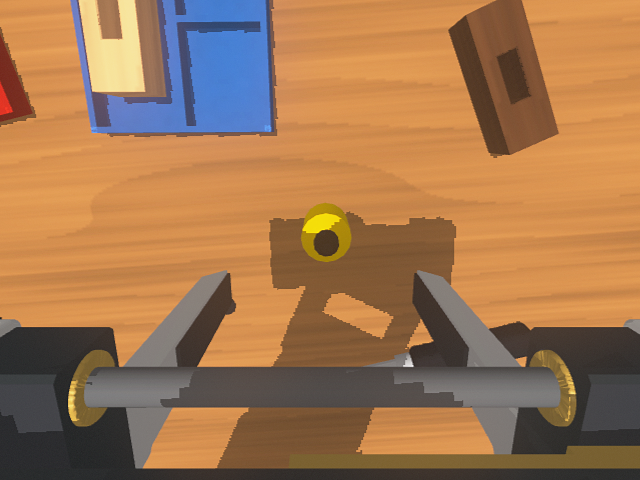

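The bottle (326,233) is midway between the fingers, with its cap up. The beech block sits in the blue long pocket.

```bash
python3 -m creep '-0.02 0.05 1 0 0 0; 0 0 1 0 0 0; 0 0 0.8 0 0 0; 0 0 0.5 0 0 0; 0 0 0.25 0 0 0; 0 0 0 0 0 0; 0 0 0 0 0 0' 0 20; python3 -m creep '0 0 0 0 0 0; 0 0 0 0 0 0; 0 0 0 0 0 0; 0 0 0 0 0 0; 0 0 0 0 0 0; 0 0 -0.5 0 0 0; 0 0 -1 0 0 0; 0 0 -1 0 0 0; 0 0 -0.5 0 0 0; 0 0 0 0 0 0; 0 0 0 0 0 0' 1 20; python3 d.py "571.4 -151.4 130 -4.2"
```

```text
clock: 9.98
eef_pos: [441.5, -225.5, 25.4]
eef_rot: [3.141, -0.001, -0.074]
wrist_force: [-0.4, -0.3, -0.8]
finger_gap: 94.2
finger_force: 0.0
clock: 11.35
eef_pos: [440.5, -225.1, 143.5]
eef_rot: [-3.141, 0.001, -0.075]
wrist_force: [-0.0, -0.5, -0.6]
finger_gap: 41.7
finger_force: 20.0
turn az -0.000 then shift 3.13 -2.08 0.34
```

```bash
python3 -m creep '0.78 -0.52 0 0 0 0; 0.78 -0.52 0 0 0 0; 0.78 -0.52 0 0 0 0; 0.79 -0.52 0 0 0 0; 0 0 0 0 0 0; 0 0 1 0 0 0; 0 0 1 0 0 0; 0 0 0.5 0 0 0; 0 0 0.2 0 0 0; 0 0 0.12 0 0 0; 0 0 0 0 0 0; 0 0 0 0 0 0'
```

```text
clock: 12.85
eef_pos: [572.3, -152.8, 33.9]
eef_rot: [3.14, -0.002, -0.075]
wrist_force: [-5.5, -1.7, 14.8]
finger_gap: 41.8
finger_force: 20.0
```

```bash
python3 - <<'E'
from h import *
c=manip.camera("wrist");s=manip.camera("scene")
a=c["color"];b=cv2.resize(s["color"][130:330,150:400],(500,400))
cv2.imwrite("pics/w4.png",np.hstack([cv2.resize(a,(300,225)),b[:225]])[:,:,::-1] if 0 else b[:,:,::-1]); cv2.imwrite("pics/w4b.png",a[:,:,::-1])
print({k:v for k,v in manip.read_state().items() if k in("eef_pos","wrist_force","moment")})
E
```

```text
{'eef_pos': array([ 572.30625727, -152.81869451,   33.92712993]), 'wrist_force': array([-5.84540017, -1.42980363, 15.38247122]), 'moment': array([-2.82873437e-01,  1.20501616e+00,  1.88677278e-04])}
```

View pics/w4.png

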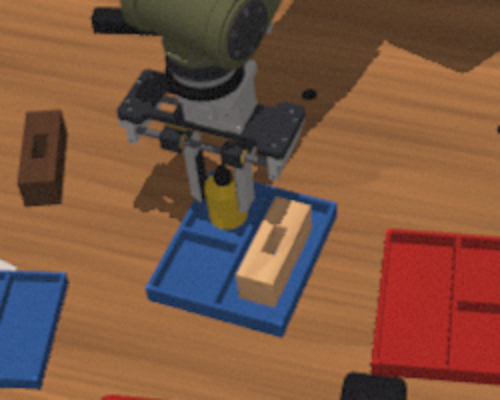

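View pics/w4b.png

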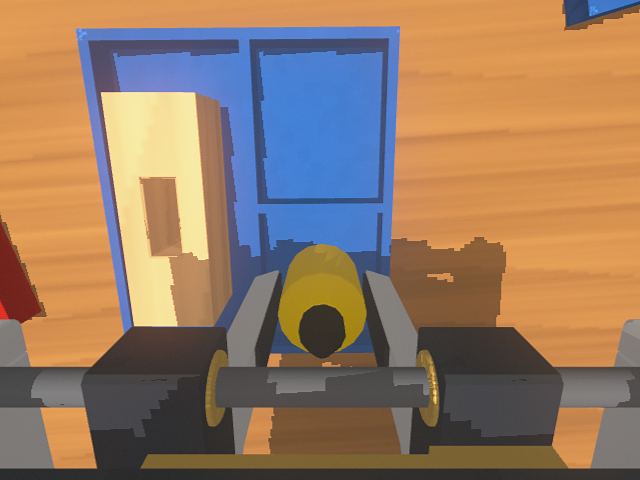

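```bash
python3 - <<'E'
from h import *
for n in("wrist","scene"):
    c=manip.camera(n);P=cloud(c);m=mask(c,"yellow")>0;m&=(P[...,2]>5)&(abs(P[...,0]-572)<60)&(abs(P[...,1]+152)<50);q=P[m]
    for z in range(8,64,8):
        s=q[(q[:,2]>=z)&(q[:,2]<z+8)]
        if len(s)>8: print(n,z,len(s),"x",np.percentile(s[:,0],[5,50,95]).round(1),"y",np.percentile(s[:,1],[5,50,95]).round(1))
E
```

```text
wrist 8 35 x [574.8 580.8 587.5] y [-171.1 -158.3 -135.8]
wrist 16 59 x [575.  582.1 587.6] y [-171.1 -154.8 -135.3]
wrist 24 115 x [575.8 582.2 587.1] y [-170.7 -161.1 -135.8]
wrist 32 206 x [577.1 583.7 587.4] y [-169.9 -156.7 -135.9]
wrist 40 358 x [577.6 585.7 587.8] y [-169.5 -154.  -137. ]
wrist 48 794 x [560.2 584.3 587.8] y [-171.2 -153.3 -133.7]
wrist 56 3012 x [556.9 576.3 584.7] y [-169.  -153.4 -135.4]
scene 8 21 x [577.2 584.9 587.7] y [-166.2 -148.5 -136.1]
scene 16 30 x [580.1 585.5 588.7] y [-162.2 -148.5 -138.5]
scene 24 29 x [581.7 585.2 588.5] y [-166.3 -154.2 -138.5]
scene 32 27 x [581.  585.4 589.1] y [-164.2 -149.2 -140.6]
scene 40 28 x [581.9 585.9 589.3] y [-161.9 -149.4 -139.1]
scene 48 33 x [579.5 584.5 587.7] y [-164.9 -149.  -138.4]
scene 56 75 x [569.4 579.  586.3] y [-169.7 -153.8 -140.5]
```

The bottle's front edge holds at x≈588 from z=8 to 56, so it stands upright at about (567,-153), inside its pocket and touching the floor. It slid a few mm in the grip, so I'll grip harder next time. Releasing.

```bash
python3 -m creep '0 0 -0.06 0 0 0; 0 0 0 0 0 0' ; python3 -m creep '0 0 0 0 0 0; 0 0 0 0 0 0; 0 0 0 0 0 0; 0 0 -0.5 0 0 0; 0 0 -1 0 0 0; 0 0 -1 0 0 0; 0 0 -1 0 0 0; 0 0 0 0 0 0; 0 0 0 0 0 0' 0.36; python3 d.py "579 363.5 165 8.8"
```

```text
clock: 13.3
eef_pos: [571.9, -152.0, 34.5]
eef_rot: [3.142, -0.0, -0.075]
wrist_force: [0.2, 0.4, -0.5]
finger_gap: 41.1
finger_force: 20.0
clock: 14.42
eef_pos: [571.6, -151.7, 173.3]
eef_rot: [-3.141, 0.001, -0.075]
wrist_force: [0.9, 0.3, -1.0]
finger_gap: 59.9
finger_force: 0.0
turn az -0.073 then shift 2.15 -12.70 0.21
```

```bash
python3 -m creep '-0.05 -0.92 0 0 0 0; -0.05 -0.92 0 0 0 0; -0.05 -0.92 0 0 0 0; -0.05 -0.92 0 0 0 0; -0.05 -0.92 0 0 0 0; -0.05 -0.92 0 0 0 0; -0.05 -0.92 0 0 0 0; -0.06 -0.92 0 0 0 0; -0.06 -0.92 0 0 0 0; -0.06 -0.92 0 0 0 0; -0.06 -0.92 0 0 0 0; -0.06 -0.92 0 0 0 0; -0.06 -0.92 0 0 0 0; -0.05 -0.9 0.2 0 0 0; 0 0 0 0 0 0; 0 0 0 0 0 0' 0 35; python3 - <<'E'
from h import *
c=manip.camera("wrist");cv2.imwrite("pics/w5.png",c["color"][:,:,::-1])
P=cloud(c);z=P[...,2];m=(abs(z-40)<6)&(np.hypot(P[...,0]-579,P[...,1]-363)<40);q=P[m];print(len(q),q.mean(0),np.percentile(q,[1,99],axis=0).round(1))
E
python3 d.py "579 363.5 23 -4.2"
```

```text
clock: 16.42
eef_pos: [579.8, 362.8, 165.0]
eef_rot: [3.14, 0.002, -0.075]
wrist_force: [1.4, -0.3, 0.8]
finger_gap: 94.0
finger_force: 0.0
2060 [578.78371956 365.86333371  41.262731  ] [[557.8 345.6  36.3]
 [599.  386.1  43.1]]
turn az -0.001 then shift -0.03 -0.02 3.57
```

View pics/w5.png

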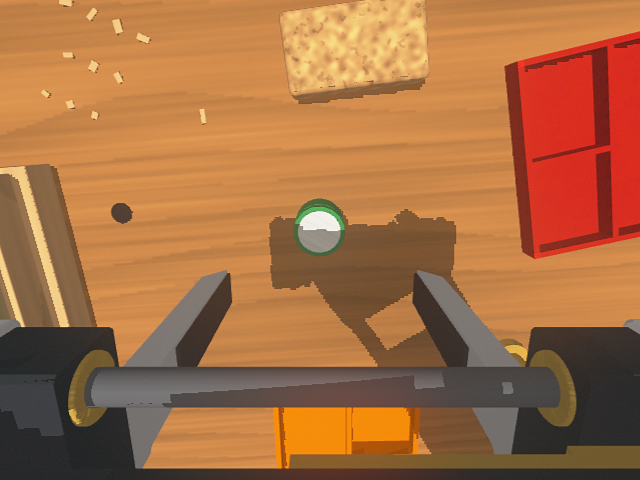

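The tin (320,228) measures (578.6,366), top 41. The cork is clear of the fingers.

```bash
python3 -m creep '-0.03 -0.07 1 0 0 0; 0 0 1 0 0 0; 0 0 0.8 0 0 0; 0 0 0.5 0 0 0; 0 0 0.3 0 0 0; 0 0 0 0 0 0; 0 0 0 0 0 0' 0 35; python3 -m creep '0 0 0 0 0 0; 0 0 0 0 0 0; 0 0 0 0 0 0; 0 0 0 0 0 0; 0 0 0 0 0 0; 0 0 0 0 0 0; 0 0 0 0 0 0' 1 35;  python3 -m creep '0 0 -0.3 0 0 0; 0 0 -0.7 0 0 0; 0 0 -1 0 0 0; 0 0 -1 0 0 0; 0 0 -0.5 0 0 0; 0 0 0 0 0 0; 0 0 0 0 0 0'; python3 d.py "653.1 -157.4 130 -4.2"
```

```text
clock: 17.35
eef_pos: [579.6, 366.6, 23.5]
eef_rot: [-3.141, -0.001, -0.075]
wrist_force: [0.4, 0.3, -0.0]
finger_gap: 93.7
finger_force: 0.0
clock: 18.23
eef_pos: [579.1, 366.3, 22.3]
eef_rot: [3.142, 0.0, -0.075]
wrist_force: [0.1, -0.7, 0.3]
finger_gap: 43.2
finger_force: 35.0
clock: 19.1
eef_pos: [578.7, 366.2, 161.2]
eef_rot: [3.141, 0.001, -0.075]
wrist_force: [0.0, 0.7, -1.8]
finger_gap: 43.5
finger_force: 35.0
turn az -0.000 then shift 2.81 12.92 0.78
```

```bash
python3 -m creep '0.2 0.92 0 0 0 0; 0.2 0.92 0 0 0 0; 0.2 0.92 0 0 0 0; 0.2 0.92 0 0 0 0; 0.2 0.92 0 0 0 0; 0.2 0.92 0 0 0 0; 0.2 0.92 0 0 0 0; 0.2 0.92 0 0 0 0; 0.2 0.92 0 0 0 0; 0.2 0.92 0 0 0 0; 0.2 0.92 0 0 0 0; 0.2 0.92 0 0 0 0; 0.2 0.92 0 0 0 0; 0.2 0.94 0 0 0 0; 0 0 0 0 0 0; 0 0 1 0 0 0; 0 0 1 0 0 0; 0 0 0.5 0 0 0; 0 0 0.25 0 0 0; 0 0 0 0 0 0'; python3 d.py "653.1 -157.4 27 -4.2"; python3 - <<'E'
from h import *
c=manip.camera("wrist");cv2.imwrite("pics/w6.png",c["color"][:,:,::-1])
E
```

```text
clock: 21.6
eef_pos: [652.5, -156.4, 52.6]
eef_rot: [3.142, -0.0, -0.074]
wrist_force: [0.2, 0.6, -0.2]
finger_gap: 43.1
finger_force: 35.0
turn az -0.000 then shift 0.02 0.02 0.64
```

View pics/w6.png

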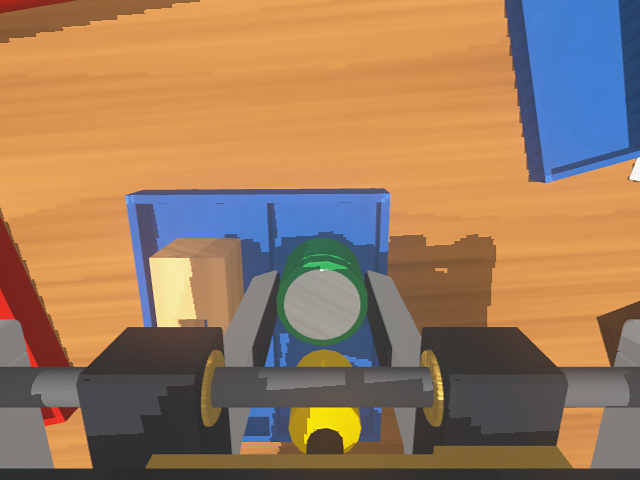

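The tin (322,305) is held level over the far square pocket. The bottle stands behind it at (323,405) and clear. Lowering.

```bash
python3 -m creep '0 0 0.35 0 0 0; 0 0 0.15 0 0 0; 0 0 0.1 0 0 0; 0 0 0 0 0 0; 0 0 0 0 0 0'
```

```text
clock: 22.28
eef_pos: [652.5, -156.6, 28.5]
eef_rot: [3.141, -0.0, -0.075]
wrist_force: [-0.6, 0.3, -1.4]
finger_gap: 43.1
finger_force: 35.0
```

```bash
python3 -m creep '0 0 0.05 0 0 0; 0 0 0 0 0 0; 0 0 0 0 0 0'; python3 -m creep '0 0 0 0 0 0; 0 0 0 0 0 0; 0 0 0 0 0 0; 0 0 -0.5 0 0 0; 0 0 -1 0 0 0; 0 0 -1 0 0 0; 0 0 -1 0 0 0; 0 0 0 0 0 0; 0 0 0 0 0 0' 0.37; python3 d.py "552 -375.5 165 20.1"
```

```text
clock: 22.65
eef_pos: [652.3, -156.6, 26.3]
eef_rot: [-3.142, 0.0, -0.075]
wrist_force: [0.3, -0.4, -0.8]
finger_gap: 43.9
finger_force: 35.0
clock: 23.78
eef_pos: [652.1, -156.5, 166.4]
eef_rot: [-3.142, 0.0, -0.075]
wrist_force: [0.3, 0.5, -0.2]
finger_gap: 59.2
finger_force: 0.0
turn az -0.135 then shift -4.23 4.28 0.04
```

```bash
python3 -m creep '0 0 0 0 0 -0.045; 0 0 0 0 0 -0.045; 0 0 0 0 0 -0.045; -0.7 0.71 0 0 0 0; -0.7 0.71 0 0 0 0; -0.7 0.71 0 0 0 0; -0.7 0.71 0 0 0 0; -0.7 0.72 0 0 0 0; -0.7 0.72 0 0 0 0; 0 0 0 0 0 0; 0 0 0 0 0 0' 0 30; python3 - <<'E'
from h import *
c=manip.camera("wrist");cv2.imwrite("pics/w7.png",c["color"][:,:,::-1])
P=cloud(c);z=P[...,2];m=(abs(z-40)<6)&(np.hypot(P[...,0]-552,P[...,1]+375)<75);q=P[m];print(len(q),cv2.minAreaRect(q[:,:2].astype(np.float32)),q.mean(0))
E
python3 d.py "552 -375.5 22 20.1"
```

```text
clock: 25.15
eef_pos: [553.0, -374.3, 165.4]
eef_rot: [-3.14, 0.001, 0.349]
wrist_force: [0.6, -0.4, -0.2]
finger_gap: 93.9
finger_force: 0.0
5332 ((550.0422973632812, -376.98394775390625), (110.37466430664062, 40.13796615600586), 20.139907836914062) [ 552.85182942 -375.95680511   40.88900755]
turn az -0.000 then shift -0.04 0.02 3.59
```

View pics/w7.png

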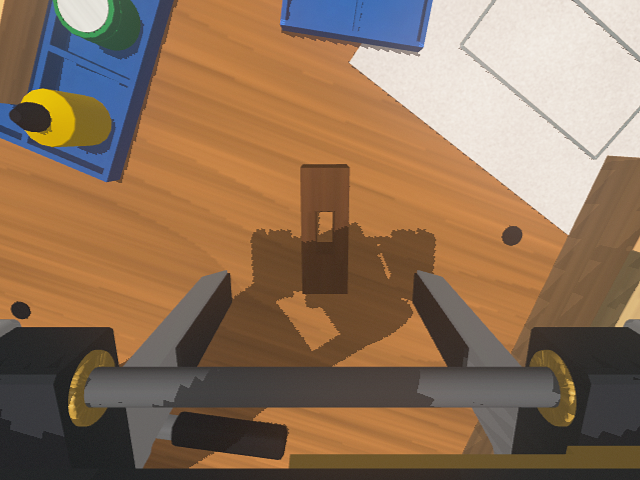

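The walnut block (325,228) is aligned at yaw 20.1° and centred at (550,-377), top 41, slot up. The bottle and tin stand in their pockets, and the chisel is well clear.

```bash
python3 -m creep '-0.09 0.03 1 0 0 0; 0 0 1 0 0 0; 0 0 0.8 0 0 0; 0 0 0.5 0 0 0; 0 0 0.28 0 0 0; 0 0 0 0 0 0; 0 0 0 0 0 0' 0 35; python3 -m creep '0 0 0 0 0 0; 0 0 0 0 0 0; 0 0 0 0 0 0; 0 0 0 0 0 0; 0 0 0 0 0 0; 0 0 0 0 0 0; 0 0 0 0 0 0' 1 35;  python3 -m creep '0 0 -0.3 0 0 0; 0 0 -0.7 0 0 0; 0 0 -1 0 0 0; 0 0 -1 0 0 0; 0 0 -0.5 0 0 0; 0 0 0 0 0 0.032; 0 0 0 0 0 0.032; 0 0 0 0 0 0; 0 0 0 0 0 0'; python3 d.py "634.7 76.6 160 8.8"
```

```text
clock: 26.08
eef_pos: [550.6, -377.6, 24.3]
eef_rot: [3.14, -0.001, 0.349]
wrist_force: [0.6, -1.1, -0.3]
finger_gap: 94.3
finger_force: 0.0
clock: 26.95
eef_pos: [550.1, -377.3, 23.0]
eef_rot: [3.142, -0.0, 0.349]
wrist_force: [-0.3, 1.2, 0.4]
finger_gap: 39.7
finger_force: 35.0
clock: 28.08
eef_pos: [550.1, -377.3, 163.4]
eef_rot: [3.141, -0.0, 0.151]
wrist_force: [-0.6, -0.6, -1.3]
finger_gap: 39.6
finger_force: 35.0
turn az -0.001 then shift 3.83 -10.89 0.08
```

```bash
python3 -m creep '0.32 -0.91 0 0 0 0; 0.32 -0.91 0 0 0 0; 0.32 -0.91 0 0 0 0; 0.32 -0.91 0 0 0 0; 0.32 -0.91 0 0 0 0; 0.32 -0.91 0 0 0 0; 0.32 -0.91 0 0 0 0; 0.32 -0.91 0 0 0 0; 0.32 -0.91 0 0 0 0; 0.32 -0.91 0 0 0 0; 0.32 -0.91 0 0 0 0; 0.31 -0.88 0 0 0 0; 0 0 0 0 0 0; 0 0 1 0 0 0; 0 0 1 0 0 0; 0 0 0.6 0 0 0; 0 0 0.2 0 0 0; 0 0 0 0 0 0; 0 0 0 0 0 0'; python3 d.py "634.7 76.6 27.5 8.8"; python3 - <<'E'
from h import *
c=manip.camera("wrist");cv2.imwrite("pics/w8.png",c["color"][:,:,::-1])
E
```

```text
clock: 30.45
eef_pos: [637.8, 76.0, 52.5]
eef_rot: [3.141, -0.002, 0.148]
wrist_force: [0.5, -0.0, -2.2]
finger_gap: 39.9
finger_force: 35.0
turn az -0.002 then shift -0.07 -0.03 0.62
```

View pics/w8.png

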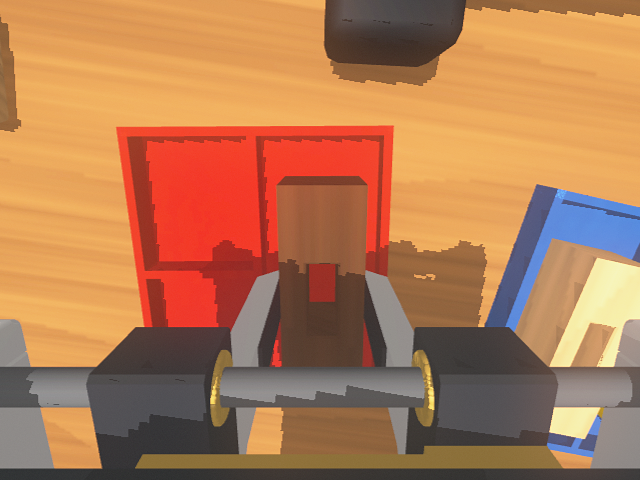

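The walnut block (278–367 px wide, above the pocket at 258–388) is centred over the red long pocket. Lowering and releasing.

```bash
python3 -m creep '-0.07 -0.02 0.3 0 0 0; 0 0 0.2 0 0 0; 0 0 0.1 0 0 0; 0 0 0.02 0 0 0; 0 0 0 0 0 0; 0 0 0 0 0 0'; python3 -m creep '0 0 0 0 0 0; 0 0 0 0 0 0; 0 0 0 0 0 0; 0 0 -0.5 0 0 0; 0 0 -1 0 0 0; 0 0 -1 0 0 0; 0 0 -1 0 0 0; 0 0 0 0 0 0; 0 0 0 0 0 0' 0.4; python3 d.py "423.3 182.5 165 8.8"
```

```text
clock: 31.25
eef_pos: [633.9, 76.6, 27.0]
eef_rot: [-3.141, 0.001, 0.149]
wrist_force: [-9.2, -1.2, 10.9]
finger_gap: 39.6
finger_force: 35.0
clock: 32.38
eef_pos: [634.1, 76.5, 166.4]
eef_rot: [-3.142, 0.0, 0.148]
wrist_force: [0.6, 0.5, 0.0]
finger_gap: 56.5
finger_force: 0.0
turn az -0.002 then shift -4.80 -3.42 0.04
```

```bash
python3 -m creep '-0.8 -0.57 0 0 0 0; -0.8 -0.57 0 0 0 0; -0.8 -0.57 0 0 0 0; -0.8 -0.57 0 0 0 0; -0.8 -0.57 0 0 0 0; -0.8 -0.57 0 0 0 0; 0 0 0 0 0 0; 0 0 0 0 0 0' 0 35; python3 - <<'E'
from h import *
c=manip.camera("wrist");cv2.imwrite("pics/w9.png",c["color"][:,:,::-1])
P=cloud(c);z=P[...,2];m=(abs(z-55)<6)&(np.hypot(P[...,0]-423,P[...,1]-182)<30);q=P[m];print(len(q),cv2.minAreaRect(q[:,:2].astype(np.float32)),q.mean(0))
E
python3 d.py "423.3 182.5 24 8.8"
```

```text
clock: 33.38
eef_pos: [424.4, 183.3, 166.0]
eef_rot: [3.141, 0.0, 0.149]
wrist_force: [0.2, -1.9, -0.7]
finger_gap: 94.1
finger_force: 0.0
439 ((422.0546569824219, 182.22357177734375), (18.58148765563965, 17.998628616333008), 9.237773895263672) [422.45208634 182.39240659  55.60970427]
turn az -0.002 then shift -0.04 0.01 3.55
```

View pics/w9.png

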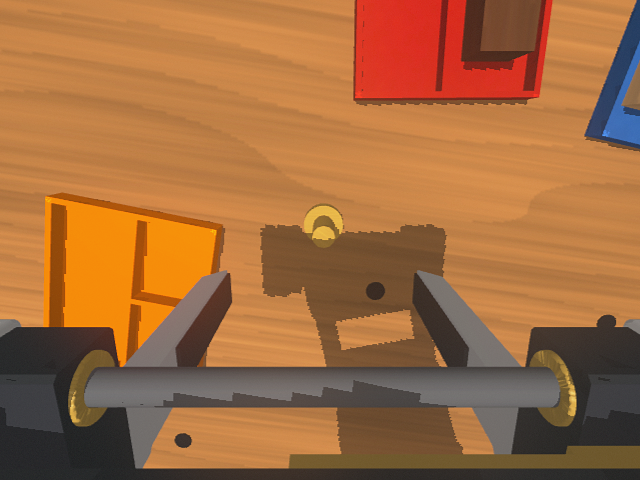

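The dog (323,227) measures (422.2,182.3), top 55.6, and is centred between the fingers. I'll narrow the fingers first to keep well away from the orange tray.

```bash
python3 -m creep '-0.06 0.02 1 0 0 0; 0 0 1 0 0 0; 0 0 0.8 0 0 0; 0 0 0.5 0 0 0; 0 0 0.25 0 0 0; 0 0 0 0 0 0; 0 0 0 0 0 0' 0.36 40; python3 -m creep '0 0 0 0 0 0; 0 0 0 0 0 0; 0 0 0 0 0 0; 0 0 0 0 0 0; 0 0 0 0 0 0; 0 0 0 0 0 0; 0 0 0 0 0 0' 1 40;  python3 -m creep '0 0 -0.3 0 0 0; 0 0 -0.7 0 0 0; 0 0 -1 0 0 0; 0 0 -1 0 0 0; 0 0 -0.5 0 0 0; 0 0 0 0 0 0; 0 0 0 0 0 0'; python3 d.py "583 142 160 8.8"
```

```text
clock: 34.3
eef_pos: [422.5, 182.4, 24.9]
eef_rot: [-3.141, -0.001, 0.148]
wrist_force: [0.1, 0.5, 0.8]
finger_gap: 60.0
finger_force: 0.0
clock: 35.17
eef_pos: [421.9, 182.3, 24.2]
eef_rot: [3.142, 0.0, 0.148]
wrist_force: [0.6, -0.8, -1.0]
finger_gap: 18.1
finger_force: 40.0
clock: 36.05
eef_pos: [421.5, 182.2, 163.5]
eef_rot: [3.141, 0.001, 0.148]
wrist_force: [-0.6, -0.2, -1.8]
finger_gap: 18.5
finger_force: 40.0
turn az -0.002 then shift 3.84 1.61 0.09
```

```bash
python3 -m creep '0.77 0.32 0 0 0 0; 0.77 0.32 0 0 0 0; 0.77 0.32 0 0 0 0; 0.77 0.32 0 0 0 0; 0.76 0.33 0 0 0 0; 0 0 0 0 0 0; 0 0 1 0 0 0; 0 0 1 0 0 0; 0 0 0.6 0 0 0; 0 0 0.2 0 0 0; 0 0 0 0 0 0; 0 0 0 0 0 0'; python3 d.py "583 142 28.5 8.8"; python3 - <<'E'
from h import *
c=manip.camera("wrist");cv2.imwrite("pics/w10.png",c["color"][:,:,::-1])
E
```

```text
clock: 37.55
eef_pos: [583.8, 141.5, 53.4]
eef_rot: [-3.142, -0.002, 0.148]
wrist_force: [-0.1, 0.1, -0.8]
finger_gap: 18.2
finger_force: 40.0
turn az -0.002 then shift -0.02 -0.02 0.62
```

View pics/w10.png

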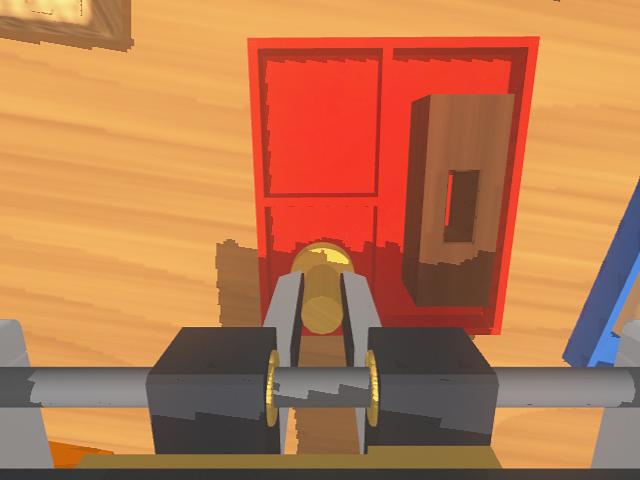

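The dog (322,285) is over the near square pocket, centred between walls 262 and 378. The walnut block lies flat in its pocket. Lowering gently.

```bash
python3 -m creep '0 0 0.3 0 0 0; 0 0 0.2 0 0 0; 0 0 0.08 0 0 0; 0 0 0.03 0 0 0; 0 0 0 0 0 0; 0 0 0 0 0 0'
```

```text
clock: 38.35
eef_pos: [583.4, 141.2, 28.2]
eef_rot: [3.142, 0.0, 0.148]
wrist_force: [-3.7, -0.9, 6.1]
finger_gap: 18.2
finger_force: 40.0
```

Contact at the expected height (28.2, picked at 24.2 plus the 4 mm floor). Releasing and retreating, clear of the camera's view.

```bash
python3 -m creep '0 0 0 0 0 0; 0 0 0 0 0 0; 0 0 0 0 0 0; 0 0 -0.5 0 0 0; 0 0 -1 0 0 0; 0 0 -1 0 0 0; 0 0 -1 0 0 0; -1 0 0 0 0 0; -1 0 0 0 0 0; -1 0 0 0 0 0; -1 0 0 0 0 0; -1 0 0 0 0 0; 0 0 0 0 0 0; 0 0 0 0 0 0' 0.5; python3 - <<'E'
from h import *
c=manip.camera("scene");cv2.imwrite("pics/s9.png",cv2.resize(c["color"][150:390,100:420],(800,600))[:,:,::-1])
P=cloud(c);z=P[...,2]
def loc(x,y):
    a=(np.hypot(P[...,0]-x,P[...,1]-y)<32); return a
for n,x,y in(("bottle",567,-153),("tin",653,-157),("dog",583,142)):
    q=P[loc(x,y)&(z>26)];print(n,len(q),np.percentile(q,[3,50,97],axis=0).round(1).tolist())
for n,col,x,y in(("beech","beech",617,-82),("walnut","walnut",634,76)):
    q=P[(mask(c,col)>0)&(np.hypot(P[...,0]-x,P[...,1]-y)<70)&(abs(z-44)<5)];print(n,len(q),cv2.minAreaRect(q[:,:2].astype(np.float32)),q.mean(0))
E
```

```text
clock: 40.1
eef_pos: [386.4, 111.9, 169.0]
eef_rot: [-3.142, -0.002, 0.148]
wrist_force: [-0.0, 0.9, 0.1]
finger_gap: 47.3
finger_force: 0.0
bottle 414 [[558.8, -168.3, 27.5], [576.3, -147.2, 56.7], [587.2, -132.2, 83.3]]
tin 387 [[633.4, -176.0, 28.2], [656.4, -155.1, 44.4], [672.8, -136.6, 48.4]]
dog 142 [[575.3, 131.6, 28.0], [588.5, 140.3, 51.7], [592.7, 148.6, 63.1]]
beech 670 ((617.3276977539062, -82.60015106201172), (40.92401885986328, 113.37680053710938), 86.15662384033203) [618.47655712 -82.98286269  44.93308349]
walnut 735 ((634.7385864257812, 74.60638427734375), (112.80167388916016, 37.986087799072266), 8.311528205871582) [636.73998243  74.76090053  44.70122844]
```

View pics/s9.png

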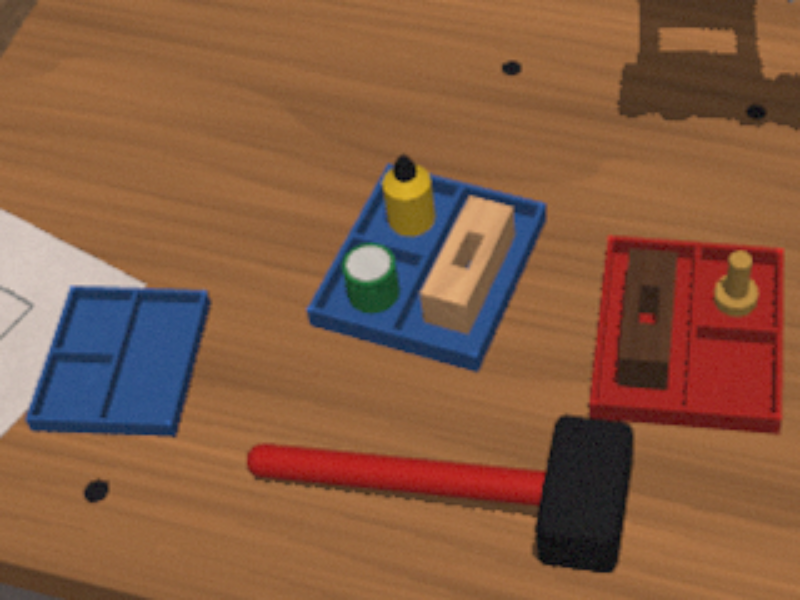

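The picture shows all five things upright in their pockets: bottle (408,205), tin (370,278), beech (468,265), walnut (648,318) and dog (738,283). Tops sit at about 44, as a 4 mm floor requires, and the mallet is unmoved.

```bash
python3 -c "
from cell import manip
print(manip.sign_off())"
```

```text
the job is handed in; nothing more can be done
None
```

Both kits are made up as asked and handed in at about 40 s. The final camera check showed both blocks flat with slots up and the three small things upright, each in its own pocket; the mallet, chisel and cork were never touched.

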